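# Swing the indexed funnel arm over the beaker

### The job

The empty beaker stands to one side of the funnel on the swivel stand. Pull the index ring up until its pin is clear of the notch, swing the arm towards the beaker, and let the ring spring down into the next notch on that side, so that the arm is locked with the funnel over the beaker. Feel gently for the notch, never forcing the pin against the plate or a notch wall, and leave the glassware where it stands.

Things in the scene. Friction and masses are not known exactly. Their poses are not given: they have to be found in the camera images.
- stand: fixed swivel stand: grey foot (radius 78, 16 high), post, level round index plate (radius 73), its flat rim top 130 above the bench. Origin on the swivel axis at bench level, z up, x towards where the arm points in the home notch (start). Notches are 11 mm gaps in the raised rim, opposite the arm, 58 mm from the axis
- swing (a joint): angle of the arm about the stand's axis, rad: about 0 in the home notch, positive anticlockwise from above, stops at +-1.2; turns easily (0.06 N m). The next notches lie 44 to 60 degrees from home, one each side, in hand-clamped stop blocks: their exact angle is not measured and is not exactly that of the beaker. The rim from home to each is smooth and flat
- ring (a joint): lift of the index ring, m: 0 pin fully home in a notch (8 mm deep), about 0.008 pin resting on the rim, over 0.009 clear, 0.014 top stop. A spring pulls it down with 6 N at 0, 9.5 N at the top. Turns with the arm. Let go over the rim, it rests with the pin on the rim and drops in by itself when the arm is swung on to a notch
- ring_mid (a point): centre of the round knurled index ring, a metal collar 44 mm wide and 26 high on the swivel axis (at rest 162 to 188 above the bench); rises with the ring. A 12 mm wide tongue at its foot reaches 66 mm from the axis opposite the arm and carries the pin. Free space at its two sides square to the arm, down to the rim
- pin: upright 8 mm flat-ended index pin under the ring's tongue, 58 mm from the axis opposite the arm, about 1.5 mm play each side in a notch. Its origin is on the swivel axis, at bench level when the ring is down; turns with the arm, rises with the ring. More than 35 N against rim or notch wall spoils it
- bar_mid (a point): point on the centre line of the swing arm, 105 mm from the swivel axis. The arm is a straight bar 14 mm wide and 14 high (139 to 153 above the bench), bare from 75 to 140 mm from the axis. x of this point runs outwards along the arm, y to the left across it, z up. It can be pushed sideways here
- spout (a point): lower end of the stem of the glass funnel at the arm's end, 170 mm from the swivel axis, 112 mm above the bench; the funnel's rim is 60 mm wide and 172 mm above the bench
- beaker: the empty open glass beaker, 90 mm outer diameter, 95 mm high, 250 g, loose; origin under its centre. About 170 mm from the swivel axis and about 52 degrees to one side of home. Leave it where it stands
- jar: low closed amber jar with a black cap, 68 mm diameter, 85 high, on the other side of the arm; leave it
- reagent: amber reagent bottle, 60 mm diameter, 125 high, beside the stand; leave it
- wash: white plastic bottle with a yellow cap, 60 mm diameter, 120 high, beside the stand; leave it

How it is judged:
On the way, in this order (a step that is already met when the one before it is completed fails the run):
1. the index ring is pulled up clear of the home notch (value of joint ring above 0.0085 m), for 0.1 s.
2. the pin has dropped fully into the next notch with the funnel over the beaker (value of joint ring below 0.0025 m and horizontal distance between spout and beaker below 0.035 m), for 0.2 s.
At the end, for the whole second after the job is handed in: The index ring is fully down (within 2.5 mm of home) with its pin in the notch on the beaker's side, the funnel's spout is over the beaker's mouth (within 35 mm of its centre line), the arm is still and the beaker stands upright at rest (all of step 2 and velocity of joint swing between -0.05 and 0.05 rad/s and angle between beaker's own z axis and vertical below 0.1 rad and linear speed of beaker below 0.02 m/s); the robot touches nothing.
It fails at once if the index pin is forced against the plate or a notch wall (more than 35 N) (contact force between pin and anything else above 35 N).
It fails at once if the beaker is moved by more than 15 mm (distance of beaker from where it was at the start of the episode above 0.015 m).
It fails at once if a bystander (jar or bottle) is moved by more than 20 mm (distance of any of jar, reagent, wash from where it was at the start of the episode above 0.02 m).
It also fails if it takes over 54 s, if anything falls off the work surface, if the arm or the gripper's body presses on something with over 40 N, if the wrist force passes 120 N, or if a joint passes its speed limit or range.

### The arm

A 6-joint arm with a two-finger parallel gripper is mounted at the origin on the work surface. World frame = base frame: x ahead of the robot, y to its left, z up, the work surface at z = 0. Lengths are in m, angles in rad, forces in N, time in s.
With the tool pointing down it reaches from about 0.375 to 0.9 m from the base axis. Payload 3.1 kg.
Tool frame: the origin (TCP) lies between the finger pads; the fingertips stand 19 mm ahead of it and the grasp point (between the pads) is the TCP; z points along the fingers, y is the direction in which the jaws open and shut (so a half turn about z gives the same grasp; the last joint's range is limited). The gripper opens to 85 mm and grips with 20 to 120 N. Pads are 22 mm wide; open, the fingers measure 114 mm over their backs; the gripper's body (76 mm by 85 mm) begins 54 mm behind the grasp point. The pads swing forward as they close: fully open they stand 13 mm farther back than shut.
Start: joints at [-1.466, 0.527, 1.433, -0, 1.181, -0.178], TCP at [0.174, -0.6, 0.211] pointing down, gripper open.
Joint ranges: [-3.08, 3.08], [-0.75, 2.2], [0.22, 2.44], [-1.43, 4.57], [0, 2.65], [-2.85, 2.85]. Speed limits (rad/s): [2.79, 2.79, 3.14, 3.14, 3.14, 3.14].

### API

Orientations are given as a unit quaternion [x, y, z, w].
In Python, from station import manip, optics, job gives the robot as it stands.
- The arm moves only by the shell command python3 -m inch 'ROWS' [OPENING] [FORCE]. ROWS is JSON, one flat list of numbers, 4 for each row, row after row: the shift along the world's x, y, z in cm, then the turn about the world's z in rad. A call has 1 to 20 rows; each row shifts and turns the commanded pose from where the row before left it; what a row does not reach is not made up. A row lasts 1/8 s, in which the tool goes at most 62.5 mm and 10.7 degrees, less where a joint would pass 70% of its speed; a pose out of reach is approached as far as the arm can. A call with a gripper value outside its range is refused whole. OPENING is the opening in per cent of the stroke, from 0 (shut) to 100 (fully open), set as the call begins (- or left out, the last holds). The fingers move at their own pace and stop on an object; FORCE is the grip in N (left out, the last holds). Time passes only in rows, so rows that do not move let the fingers close. It gives the time, the measured TCP pose, the force and the opening at its end, in the units of the state.
- manip.sense(): the state, without advancing time (a new reading comes with each control period).
- optics.snapshot(name): name is "side" or "top" or "wrist"; returns (picture, depth): 420x560x3 uint8, red, green, blue; 420x560 float32, m along the optical axis (not along the pixel's ray), 0 where there is no reading.
- optics.camera_model(name): a dict with "mtx" (3x3 intrinsics, pixels), "camera_from_world" (4x4, takes a point from world to camera coordinates); the wrist camera has in their place "tool_from_camera" (4x4, takes a point from camera to tool coordinates, whose origin is the TCP and whose axes are the flange's). Camera axes: x right, y up, looking along -z (the intrinsics and any distortion apply to the point x, -y, -z); pixel columns grow to the right and rows downward; lengths in m; the calibration is good to about 2 mm. A picture is of the moment at which its call begins: read the wrist's pose just before it. camera_model takes no time and is no camera call.
- job.sign_off(): hands the job in, once; it reports no verdict.
The state is a dict: "t": time; "q": joint angles; "qd": joint speeds; "tau": joint torques, N m; "tcp_pos": TCP position; "tool_rot": TCP orientation; "force": force on the tool from outside, world axes, zero at the start; "ft_torque": the same for the moment, N m; "finger_gap": opening from 0.0 (shut) to 1.0 (fully open).
Only numpy, scipy, OpenCV 4.12 (cv2) and the standard library are available. Lean on these libraries where they do the work, as an engineer would, in place of code of your own. Each camera call takes 0.05 s, during which the arm holds its last target.

## Working session

There is one attempt and no reset: what is moved stays moved. The work goes in short steps, Python scripts to look and compute and a shell command to move; the robot and the scene stay as the last step left them, time stands still between calls to the robot, and variables do not carry over. Pictures are saved under pics/ and viewed, and the job is handed in when it is done.

```bash
ls; mkdir -p pics; python3 - <<'E'
from station import manip, optics, job
import cv2, numpy as np
s=manip.sense()
for k in s: print(k, np.round(s[k],4))
for n in ("side","top"):
    p,d=optics.snapshot(n); cv2.imwrite(f"pics/{n}0.png",p[:,:,::-1]); np.savez(f"/tmp/{n}0.npz",p=p,d=d)
    print(n,optics.camera_model(n))
print(optics.camera_model("wrist"))
E
```

```text
pics
t 0.0
q [-1.4665  0.5285  1.4339  0.      1.1814 -0.1785]
qd [-0.0013 -0.0011  0.0004 -0.0005  0.0004 -0.0007]
tau [-1.80000e-03 -4.42358e+01 -1.78024e+01 -2.00000e-04  8.20000e-03
  0.00000e+00]
tcp_pos [ 0.1743 -0.5994  0.2101]
tool_rot [ 9.900e-01  1.409e-01  1.000e-04 -1.100e-03]
force [0.3123 0.3748 0.5182]
ft_torque [-0.0028 -0.0772  0.0084]
finger_gap 1.0031
side {'mtx': array([[460.61581719,   0.        , 280.70056073],
       [  0.        , 460.61581719, 204.68946679],
       [  0.        ,   0.        ,   1.        ]]), 'camera_from_world': array([[-0.93648896, -0.35018161,  0.01900714,  0.53227685],
       [ 0.26532197, -0.67202324,  0.6913675 , -0.20619403],
       [-0.22933094,  0.65250104,  0.72225322, -1.11306561],
       [ 0.        ,  0.        ,  0.        ,  1.        ]])}
top {'mtx': array([[542.62954608,   0.        , 279.8356638 ],
       [  0.        , 542.62954608, 214.01738976],
       [  0.        ,   0.        ,   1.        ]]), 'camera_from_world': array([[-0.00357538, -0.99986404,  0.01609743,  0.05005569],
       [ 0.99754491, -0.00244032,  0.06998719, -0.56929372],
       [-0.06993839,  0.01630814,  0.997418  , -1.52797779],
       [ 0.        ,  0.        ,  0.        ,  1.        ]])}
{'mtx': array([[366.22895009,   0.        , 277.32903817],
       [  0.        , 366.22895009, 209.59120728],
       [  0.        ,   0.        ,   1.        ]]), 'tool_from_camera': array([[ 6.06803384e-04,  9.56567072e-01,  2.91511694e-01,
         7.50584945e-02],
       [ 9.99999634e-01, -4.04420278e-04, -7.54508464e-04,
         3.51471214e-05],
       [-6.03844712e-04,  2.91512045e-01, -9.56566967e-01,
        -1.63218301e-01],
       [ 0.00000000e+00,  0.00000000e+00,  0.00000000e+00,
         1.00000000e+00]])}
```

View pics/side0.png

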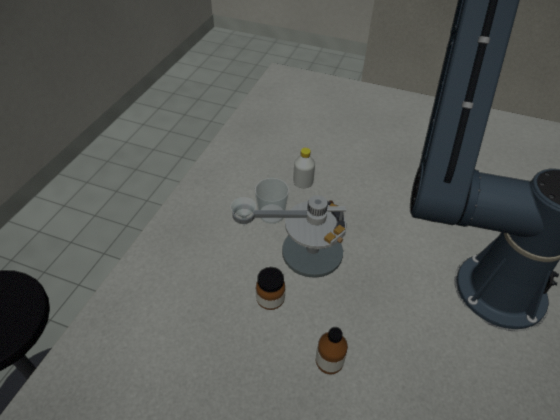

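View pics/top0.png

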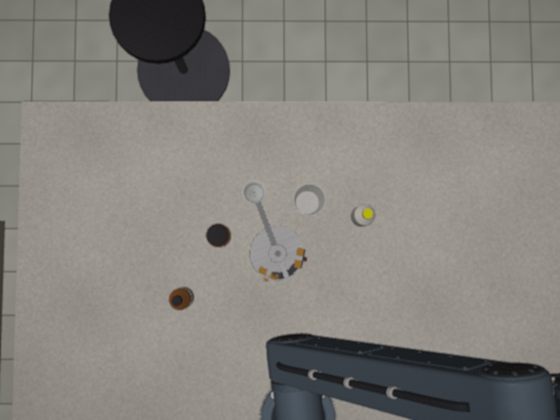

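```bash
cat > h.py <<'E'
import numpy as np, cv2
from station import optics, manip
def cam(n):
    m=optics.camera_model(n); return m["mtx"],m["camera_from_world"]
def atz(n,u,v,z):
    K,T=cam(n); R=T[:3,:3];t=T[:3,3]
    r=np.array([(u-K[0,2])/K[0,0],-(v-K[1,2])/K[1,1],-1.]); 
    o=-R.T@t; w=R.T@r; return o+w*(z-o[2])/w[2]
def cloud(n,d):
    K,T=cam(n); v,u=np.indices(d.shape)
    c=np.stack([(u-K[0,2])/K[0,0]*d,-(v-K[1,2])/K[1,1]*d,-d],-1)
    return (c-T[:3,3])@T[:3,:3]
def proj(n,p):
    K,T=cam(n); c=T[:3,:3]@np.asarray(p)+T[:3,3]
    return K[0,0]*c[0]/-c[2]+K[0,2], K[1,1]*-c[1]/-c[2]+K[1,2]
E
python3 - <<'E'
from h import *
z=np.load("/tmp/top0.npz"); p,d=z["p"],z["d"]
c=cv2.resize(p[160:330,150:400],None,fx=3.2,fy=3.2,interpolation=cv2.INTER_CUBIC)
cv2.imwrite("pics/top0z.png",c[:,:,::-1])
z2=np.load("/tmp/side0.npz")
c=cv2.resize(z2["p"][130:390,210:370],None,fx=2.3*1,fy=2.3,interpolation=cv2.INTER_CUBIC)
c=cv2.resize(z2["p"][170:290,220:370],None,fx=5,fy=5,interpolation=cv2.INTER_CUBIC)
cv2.imwrite("pics/side0z.png",c[:,:,::-1])
P=cloud("top",d)
for (u,v) in [(278,254),(254,192),(310,203),(218,235),(180,299),(366,214),(265,225),(290,240),(300,120)]: print(u,v,np.round(P[v,u],4))
E
```

```text
278 254 [0.4563 0.0561 0.1901]
254 192 [0.6202 0.1184 0.1319]
310 203 [ 0.6029 -0.0397 -0.0035]
218 235 [0.5081 0.2179 0.0833]
180 299 [0.339  0.3133 0.1201]
366 214 [ 0.5616 -0.1797  0.1237]
265 225 [0.5314 0.0892 0.1564]
290 240 [0.4932 0.0231 0.1166]
300 120 [ 0.8461 -0.0119  0.0011]
```

View pics/top0z.png

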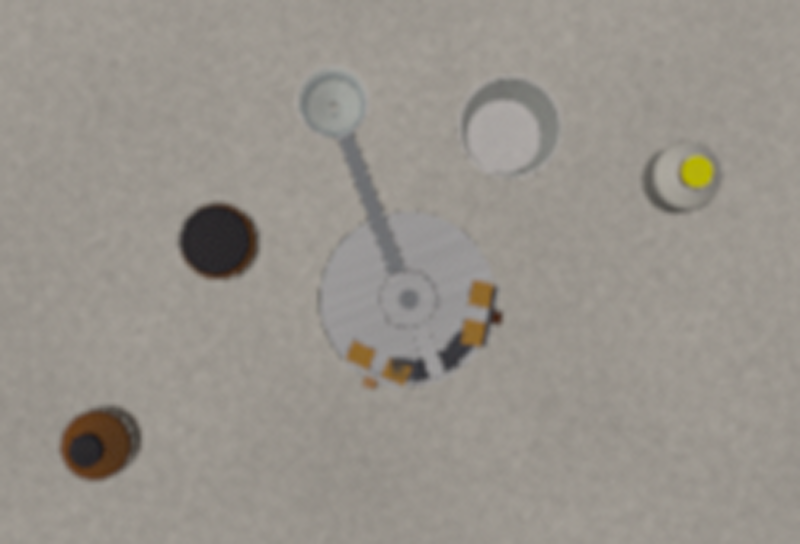

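View pics/side0z.png

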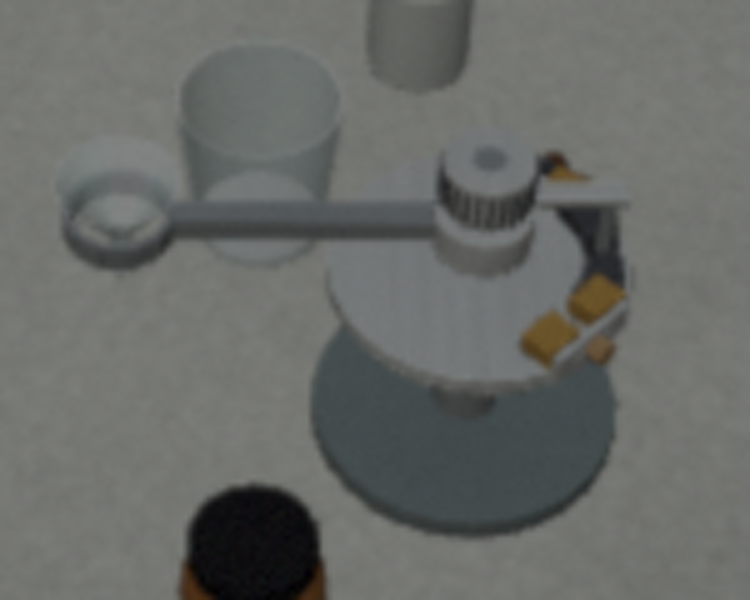

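```bash
python3 - <<'E'
from h import *
f=lambda x,y,z: atz("top",150+(x+.5)/3.2-.5,160+(y+.5)/3.2-.5,z)
z=np.load("/tmp/top0.npz"); P=cloud("top",z["d"])
ax=f(409,299,.188); print("axis",ax)
pl=f(407.5,299,.13);print("plate centre",pl, f(318,299,.13)-f(497,299,.13))
def pol(n,p):
    v=p[:2]-ax[:2]; print(n,np.round(p,4),"r",round(np.hypot(*v),4),"ang",round(np.degrees(np.arctan2(v[1],v[0])),1))
pol("fun",f(333,104,.172)); pol("bar",f(371,205,.153)); pol("beaker",f(510,127,.095)); 
pol("beakerbottom",f(504,136,.003))
pol("tongue",f(433,352,.17))
for h in (.13,.14): pol("gapneg",f(379,363,h)); pol("gappos",f(477.5,313,h))
for n,h in (("jar",(218,240,.085)),("reag",(86,450,.125)),("wash",(697,171,.12))): pol(n,f(*h))
for u,v in [(360,354),(397,371),(481,293),(474,333)]: print(P[round(160+v/3.2),round(150+u/3.2)])
# depth ring centroid
m=(P[...,2]>.18)&(P[...,2]<.2)&(abs(P[...,0]-ax[0])<.04)&(abs(P[...,1]-ax[1])<.04); print(P[m].mean(0),m.sum())
E
```

```text
axis [0.45862912 0.05743288 0.188     ]
plate centre [0.45852468 0.05798676 0.13      ] [0.0005313  0.14736072 0.        ]
fun [0.6154 0.1179 0.172 ] r 0.168 ang 21.1
bar [0.5349 0.0877 0.153 ] r 0.082 ang 21.6
beaker [ 0.604 -0.03   0.095] r 0.1696 ang -31.0
beakerbottom [ 0.6048 -0.031   0.003 ] r 0.1708 ang -31.2
tongue [0.4163 0.0382 0.17  ] r 0.0465 ang -155.6
gapneg [0.4062 0.0816 0.13  ] r 0.0577 ang 155.3
gappos [4.468e-01 4.000e-04 1.300e-01] r 0.0583 ang -101.7
gapneg [0.4066 0.0815 0.14  ] r 0.0573 ang 155.2
gappos [0.4469 0.0009 0.14  ] r 0.0577 ang -101.7
jar [0.509  0.2183 0.085 ] r 0.1686 ang 72.6
reag [0.3362 0.3215 0.125 ] r 0.2911 ang 114.9
wash [ 0.5643 -0.1843  0.12  ] r 0.2639 ang -66.4
[0.41175902 0.09753929 0.13032938]
[0.39852119 0.06605515 0.12934343]
[ 0.46118223 -0.00257267  0.13169803]
[0.42974531 0.00291965 0.13242435]
[0.45756171 0.05876717 0.18725291] 242
```

The beaker lies clockwise of the arm, at a needed swing of about −52°. The near notch is at about −46°, between the two orange blocks. The stand's axis is at about (0.458, 0.058). I'm moving above it and will look with the wrist camera.

```bash
python3 -m inch '[2.35,5.45,1,0, 2.35,5.45,1,0, 2.35,5.45,1,0, 2.35,5.45,1,0, 2.35,5.45,1,0, 2.35,5.45,1,0, 2.35,5.45,1,0, 2.35,5.45,1,0, 2.35,5.45,0,0, 2.35,5.45,0,0, 2.35,5.45,0,0, 2.35,5.45,0,0.09, 0,0,0,0, 0,0,0,0, 0,0,0,0]'
python3 - <<'E'
from h import *
s=manip.sense(); p,d=optics.snapshot("wrist")
np.savez("/tmp/w1.npz",p=p,d=d,pos=s["tcp_pos"],rot=s["tool_rot"]); cv2.imwrite("pics/w1.png",p[:,:,::-1])
print(s["tcp_pos"],s["tool_rot"],s["q"],s["t"],s["force"])
E
```

```text
t: 1.98
tcp_pos: [0.4559, 0.0526, 0.2909]
tool_rot: [0.983, 0.184, -0.0, 0.0]
force: [-0.4, 0.1, -0.4]
finger_gap: 0.999
[0.45590446 0.05263312 0.29094424] [ 9.82892537e-01  1.84179542e-01 -3.89465587e-04  7.19662386e-05] [-1.29080415e-01  2.01134428e-01  1.72272657e+00 -4.02426972e-04
  1.21842795e+00  1.07138078e+00] 1.975 [-0.4485063   0.05608207 -0.43607516]
```

View pics/w1.png

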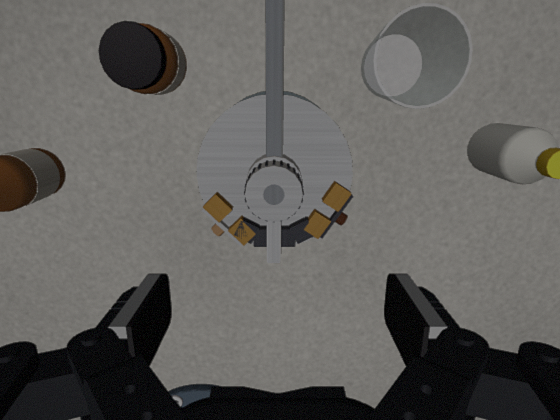

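```bash
cat >> h.py <<'E'
from scipy.spatial.transform import Rotation as Ro
def watz(f,u,v,z):
    z_=np.load(f); m=optics.camera_model("wrist"); K=m["mtx"];T=m["tool_from_camera"]
    R=Ro.from_quat(z_["rot"]).as_matrix()
    o=R@T[:3,3]+z_["pos"]; w=R@T[:3,:3]@np.array([(u-K[0,2])/K[0,0],-(v-K[1,2])/K[1,1],-1.])
    return o+w*(z-o[2])/w[2]
E
python3 - <<'E'
from h import *
p=np.load("/tmp/w1.npz")["p"]
cv2.imwrite("pics/w1z.png",cv2.resize(p[145:265,190:360],None,fx=4.7,fy=4.7,interpolation=cv2.INTER_CUBIC)[:,:,::-1])
E
```

```text
(no output)
```

View pics/w1z.png

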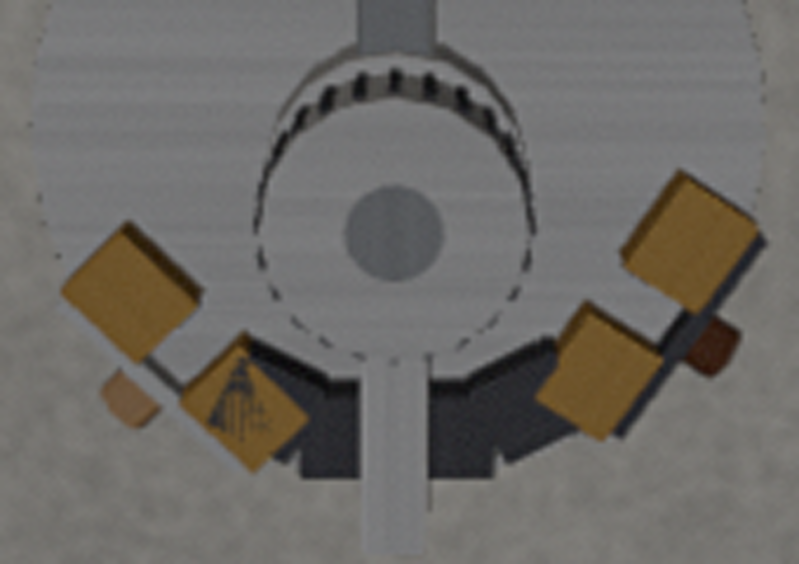

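```bash
python3 - <<'E'
from h import *
f=lambda x,y,z: watz("/tmp/w1.npz",190+(x+.5)/4.7-.5,145+(y+.5)/4.7-.5,z)
ax=f(395,233,.188); print("axis(ring)",ax, "width",f(255,233,.188)-f(535,233,.188))
def pol(n,p,c=ax):
    v=p[:2]-c[:2]; a=np.degrees(np.arctan2(v[1],v[0])); print(n,np.round(p,4),"r",round(np.hypot(*v),4),"ang",round(a,1))
ax2=np.array([.4584,.0577,0])
for c in (ax,ax2):
    for u,v in [(140,360),(200,300),(182,400),(243,340),(191,350)]: pol("neg",f(u,v,.130),c)
    pol("tongue",f(394,556,.168),c)
b1=watz("/tmp/w1.npz",275,140,.153);b2=watz("/tmp/w1.npz",275,15,.153);d=b2-b1;print("arm",np.degrees(np.arctan2(d[1],d[0])))
for u,v in ((416,55),): pol("beaker rim",watz("/tmp/w1.npz",u,v,.095),ax2)
pol("gap w",f(140,360,.13),f(182,400,.13)); pol("gap w",f(200,300,.13),f(243,340,.13))
E
```

```text
axis(ring) [0.4605402 0.0570721 0.188    ] width [-0.0161974   0.04165007  0.        ]
neg [0.4036 0.09   0.13  ] r 0.0658 ang 150.0
neg [0.4197 0.083  0.13  ] r 0.0484 ang 147.6
neg [0.3986 0.0794 0.13  ] r 0.0659 ang 160.1
neg [0.4149 0.0723 0.13  ] r 0.0481 ang 161.5
neg [0.4092 0.0812 0.13  ] r 0.0567 ang 154.8
tongue [0.399  0.0337 0.168 ] r 0.0659 ang -159.2
neg [0.4036 0.09   0.13  ] r 0.0636 ang 149.5
neg [0.4197 0.083  0.13  ] r 0.0462 ang 146.9
neg [0.3986 0.0794 0.13  ] r 0.0636 ang 160.0
neg [0.4149 0.0723 0.13  ] r 0.0458 ang 161.4
neg [0.4092 0.0812 0.13  ] r 0.0545 ang 154.4
tongue [0.399  0.0337 0.168 ] r 0.0641 ang -158.0
arm 21.154717398334437
beaker rim [ 0.6063 -0.0244  0.095 ] r 0.1692 ang -29.0
gap w [0.4036 0.09   0.13  ] r 0.0117 ang 64.7
gap w [0.4197 0.083  0.13  ] r 0.0117 ang 66.1
```

```bash
python3 -m inch '[0.4,0.45,-2,0, 0,0,-3,0, 0,0,-3,0, 0,0,-2,0, 0,0,-1.0,0, 0,0,-0.4,0, 0,0,0,0, 0,0,0,0]' 100 45
python3 - <<'E'
from h import *
s=manip.sense(); p,d=optics.snapshot("wrist")
np.savez("/tmp/w2.npz",p=p,d=d,pos=s["tcp_pos"],rot=s["tool_rot"]); cv2.imwrite("pics/w2.png",p[:,:,::-1])
print(s["tcp_pos"],s["tool_rot"],s["t"],s["force"])
E
```

```text
t: 3.02
tcp_pos: [0.461, 0.0582, 0.1778]
tool_rot: [0.983, 0.185, 0.001, 0.0]
force: [-0.2, 1.3, 0.1]
finger_gap: 0.999
[0.46099352 0.05824386 0.17779484] [9.82684605e-01 1.85284325e-01 7.89454996e-04 2.49423668e-04] 3.025 [-0.15083199  1.29620544  0.11334553]
```

View pics/w2.png

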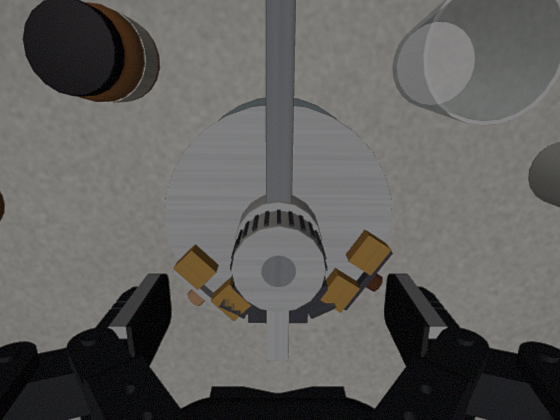

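```bash
python3 - <<'E'
from h import *
print(watz("/tmp/w2.npz",278.5,271,.188), watz("/tmp/w2.npz",232,271,.188)-watz("/tmp/w2.npz",325,271,.188))
E
python3 -m inch '[0,0,0,0, 0,0,0,0, 0,0,0,0, 0,0,0,0, 0,0,0,0, 0,0,0,0]' 40 45
```

```text
[0.4601975  0.05711857 0.188     ] [-0.01558344  0.03987187  0.        ]
t: 3.82
tcp_pos: [0.4604, 0.0584, 0.1771]
tool_rot: [0.983, 0.185, -0.0, -0.0]
force: [-0.2, 0.1, -0.1]
finger_gap: 0.399
```

```bash
python3 - <<'E'
from h import *
s=manip.sense(); p,d=optics.snapshot("wrist")
np.savez("/tmp/w3.npz",p=p,d=d,pos=s["tcp_pos"],rot=s["tool_rot"]); cv2.imwrite("pics/w3.png",p[:,:,::-1])
E
```

```text
(no output)
```

View pics/w3.png

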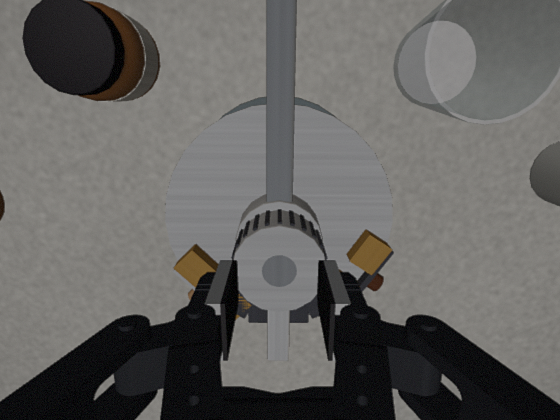

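```bash
python3 - <<'E'
from h import *
m=optics.camera_model("wrist");K=m["mtx"];T=np.linalg.inv(m["tool_from_camera"])
for q in ([0,0,0],[.011,0,0],[-.011,0,0],[.011,.022,.019],[0,.022,-.011],[.011,.022,-.011],[-.011,.022,-.011],[0,0,-.011]):
    c=T[:3,:3]@q+T[:3,3]; print(q,K[0,0]*c[0]/-c[2]+K[0,2],K[1,1]*c[1]/c[2]+K[1,2])
E
python3 -m inch '[0,0,0,0, 0,0,0,0, 0,0,0,0, 0,0,0,0, 0,0,0,0, 0,0,0,0]' 15 45
```

```text
[0, 0, 0] 276.8486301345987 259.3857451171806
[0.011, 0, 0] 276.853738986289 238.25458604464689
[-0.011, 0, 0] 276.8437021194141 279.76893082896737
[0.011, 0.022, 0.019] 318.6200623690728 225.0556908888728
[0, 0.022, -0.011] 324.9354902808232 269.5379995589618
[0.011, 0.022, -0.011] 325.8796161183636 247.25416576962886
[-0.011, 0.022, -0.011] 324.0268394884653 290.9845296975701
[0, 0, -0.011] 276.83559349236265 269.5269525000898
t: 4.62
tcp_pos: [0.4604, 0.0584, 0.1771]
tool_rot: [0.983, 0.185, -0.0, -0.0]
force: [0.0, 0.5, 0.4]
finger_gap: 0.154
```

```bash
python3 - <<'E'
from h import *
s=manip.sense(); p,d=optics.snapshot("wrist")
print(s["finger_gap"],s["t"])
cv2.imwrite("pics/w4.png",p[:,:,::-1])
p,d=optics.snapshot("side")
cv2.imwrite("pics/s4.png",cv2.resize(p[100:290,200:420],None,fx=3,fy=3)[:,:,::-1])
E
```

```text
0.15361161351138453 4.625
```

View pics/w4.png

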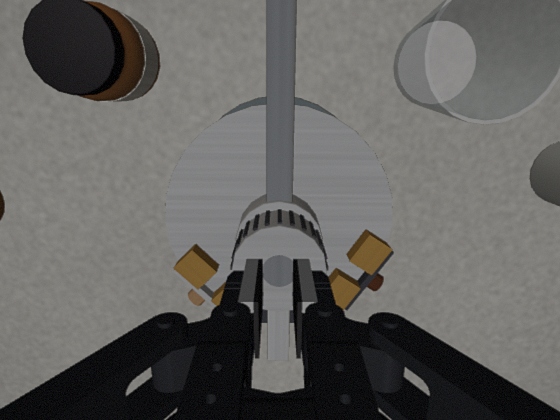

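View pics/s4.png

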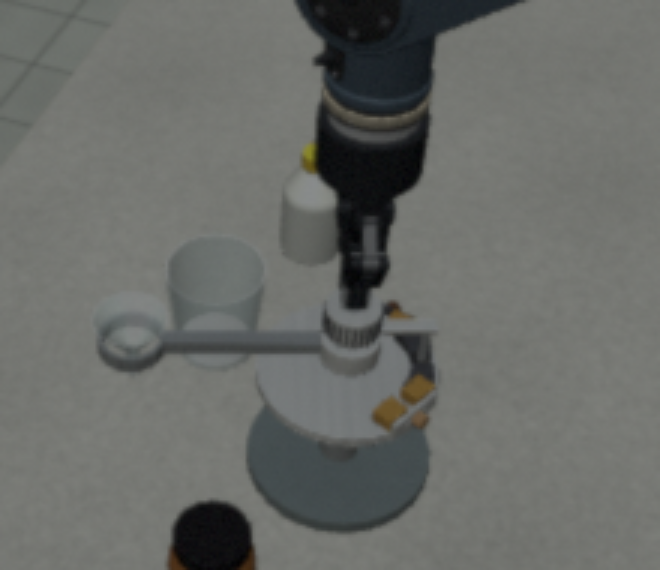

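```bash
python3 - <<'E'
from h import *
m=optics.camera_model("wrist");K=m["mtx"];T=m["tool_from_camera"]
def tool(f):
    z=np.load(f); d=z["d"]; v,u=np.indices(d.shape)
    c=np.stack([(u-K[0,2])/K[0,0]*d,-(v-K[1,2])/K[1,1]*d,-d],-1)
    X=c@T[:3,:3].T+T[:3,3]; R=Ro.from_quat(z["rot"]).as_matrix()
    return X, X@R.T+z["pos"],d
for f in ("/tmp/w1.npz","/tmp/w2.npz","/tmp/w3.npz"):
    X,W,d=tool(f); 
    pts={"w1":[(274,194),(275,60),(240,150)],"w2":[(278,271),(278,150),(220,160),(150,300),(160,285),(155,340)],"w3":[(279,271),(279,150),(222,270),(230,275),(212,290),(215,270)]}[f[5:7]]
    for u,v in pts: print(f,u,v,"tool",np.round(X[v,u],4),"world",np.round(W[v,u],4),d[v,u])
E
```

```text
/tmp/w1.npz 274 194 tool [ 0.0061 -0.0022  0.103 ] world [0.4608 0.0569 0.188 ] 0.27471623
/tmp/w1.npz 275 60 tool [ 0.1027 -0.0015  0.1369] world [0.551  0.0912 0.154 ] 0.27900946
/tmp/w1.npz 240 150 tool [ 0.0296 -0.0337  0.1722] world [0.4712 0.0947 0.1187] 0.3340391
/tmp/w2.npz 278 271 tool [-0.0006  0.0005 -0.0113] world [0.4606 0.0575 0.1891] 0.16733052
/tmp/w2.npz 278 150 tool [0.0496 0.0006 0.0251] world [0.5074 0.0758 0.1528] 0.187548
/tmp/w2.npz 220 160 tool [ 0.0388 -0.0348  0.0595] world [0.4846 0.1047 0.1183] 0.2236047
/tmp/w2.npz 150 300 tool [ 0.01   -0.0426 -0.0542] world [0.4547 0.1016 0.232 ] 0.12317359
/tmp/w2.npz 160 285 tool [ 0.0099 -0.0425 -0.0437] world [0.4547 0.1015 0.2215] 0.1333095
/tmp/w2.npz 155 340 tool [-0.006  -0.0426 -0.0539] world [0.4398 0.0958 0.2316] 0.12816697
/tmp/w3.npz 279 271 tool [-0.0004  0.001  -0.0116] world [0.4604 0.0573 0.1887] 0.16701286
/tmp/w3.npz 279 150 tool [0.0497 0.0011 0.0237] world [0.5071 0.0755 0.1533] 0.18618779
/tmp/w3.npz 222 270 tool [ 0.0113 -0.0212 -0.0343] world [0.4632 0.0822 0.2114] 0.14186813
/tmp/w3.npz 230 275 tool [ 0.0115 -0.0176 -0.0388] world [0.4647 0.0789 0.2159] 0.13751763
/tmp/w3.npz 212 290 tool [ 0.0114 -0.0224 -0.05  ] world [0.4629 0.0834 0.2271] 0.12683345
/tmp/w3.npz 215 270 tool [-0.0291 -0.0391  0.0473] world [0.4191 0.0842 0.1298] 0.23165308
```

```bash
python3 - <<'E'
from h import *
m=optics.camera_model("wrist");K=m["mtx"];T=m["tool_from_camera"]
s=manip.sense(); p,d=optics.snapshot("wrist"); np.savez("/tmp/w5.npz",p=p,d=d,pos=s["tcp_pos"],rot=s["tool_rot"])
v,u=np.indices(d.shape)
c=np.stack([(u-K[0,2])/K[0,0]*d,-(v-K[1,2])/K[1,1]*d,-d],-1); X=c@T[:3,:3].T+T[:3,3]
for row in (258,262,266,272,280,300,330): print(row,[tuple(np.round(X[row,k]*1000).astype(int)) for k in (246,252,258,262,294,300,306)])
p,d=optics.snapshot("side"); P=cloud("side",d); np.savez("/tmp/s5.npz",p=p,d=d)
# dark pixels near the tool
for row in range(185,215,3): print(row,[tuple(np.round(P[row,k]*1000).astype(int)) for k in range(308,330,4)])
cv2.imwrite("pics/s5.png",cv2.resize(p[150:230,270:370],None,fx=7,fy=7)[:,:,::-1])
E
```

```text
258 [(np.int64(6), np.int64(-14), np.int64(-11)), (np.int64(6), np.int64(-11), np.int64(-12)), (np.int64(6), np.int64(-9), np.int64(-11)), (np.int64(5), np.int64(-7), np.int64(-10)), (np.int64(6), np.int64(8), np.int64(-11)), (np.int64(6), np.int64(10), np.int64(-11)), (np.int64(6), np.int64(13), np.int64(-11))]
262 [(np.int64(11), np.int64(-13), np.int64(-27)), (np.int64(12), np.int64(-10), np.int64(-28)), (np.int64(12), np.int64(-8), np.int64(-28)), (np.int64(10), np.int64(-6), np.int64(-24)), (np.int64(12), np.int64(7), np.int64(-29)), (np.int64(11), np.int64(9), np.int64(-27)), (np.int64(12), np.int64(12), np.int64(-28))]
266 [(np.int64(12), np.int64(-12), np.int64(-32)), (np.int64(11), np.int64(-10), np.int64(-31)), (np.int64(11), np.int64(-7), np.int64(-31)), (np.int64(9), np.int64(-6), np.int64(-26)), (np.int64(12), np.int64(7), np.int64(-32)), (np.int64(12), np.int64(9), np.int64(-32)), (np.int64(11), np.int64(12), np.int64(-31))]
272 [(np.int64(11), np.int64(-12), np.int64(-36)), (np.int64(12), np.int64(-9), np.int64(-37)), (np.int64(11), np.int64(-7), np.int64(-36)), (np.in
[... 3253 characters left out ...]
 (np.int64(453), np.int64(67), np.int64(185)), (np.int64(443), np.int64(67), np.int64(189)), (np.int64(439), np.int64(42), np.int64(166))]
209 [(np.int64(478), np.int64(73), np.int64(171)), (np.int64(467), np.int64(79), np.int64(182)), (np.int64(458), np.int64(81), np.int64(187)), (np.int64(450), np.int64(76), np.int64(185)), (np.int64(443), np.int64(65), np.int64(178)), (np.int64(436), np.int64(52), np.int64(167))]
212 [(np.int64(479), np.int64(67), np.int64(156)), (np.int64(467), np.int64(78), np.int64(171)), (np.int64(457), np.int64(81), np.int64(178)), (np.int64(449), np.int64(77), np.int64(177)), (np.int64(441), np.int64(69), np.int64(172)), (np.int64(442), np.int64(16), np.int64(119))]
```

View pics/s5.png

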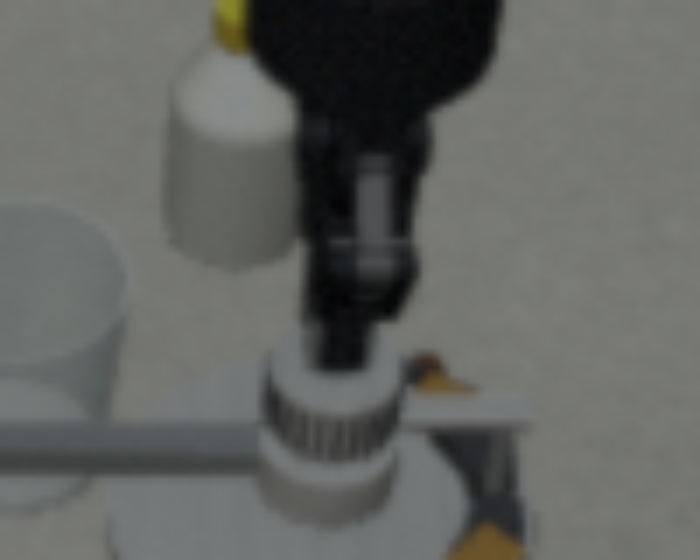

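The wrist-depth and side views agree. With the jaws nearly shut, the fingertips are about 27 mm *behind* the reported TCP, at z≈0.205, not 19 mm ahead of it. The fingers closed above the ring and touched nothing. I'll open them and go about 48 mm lower, so the tips sit at about 0.16 around the ring.

```bash
python3 -m inch '[0,0,0,0, 0,0,0,0, 0,0,0,0, 0,0,0,0, 0,0,0,0, 0,0,0,0]' 100 45
python3 -m inch '[0,0,-1.2,0, 0,0,-1.2,0, 0,0,-1.2,0, 0,0,-0.8,0, 0,0,-0.3,0, 0,0,0,0, 0,0,0,0]'
python3 -m inch '[0,0,0,0, 0,0,0,0, 0,0,0,0, 0,0,0,0, 0,0,0,0]' 56
python3 - <<'E'
from h import *
s=manip.sense(); p,d=optics.snapshot("wrist"); cv2.imwrite("pics/w6.png",p[:,:,::-1])
print(s["tcp_pos"],s["tool_rot"],s["t"],s["force"],s["finger_gap"])
p,d=optics.snapshot("side")
cv2.imwrite("pics/s6.png",cv2.resize(p[150:250,250:380],None,fx=5,fy=5)[:,:,::-1])
E
```

```text
t: 5.58
tcp_pos: [0.4604, 0.0583, 0.1771]
tool_rot: [0.983, 0.185, -0.0, 0.0]
force: [-0.0, -0.2, 0.4]
finger_gap: 1.0
t: 6.45
tcp_pos: [0.4607, 0.0583, 0.1304]
tool_rot: [0.983, 0.185, 0.0, 0.0]
force: [0.5, 0.0, 0.4]
finger_gap: 1.002
t: 7.08
tcp_pos: [0.4609, 0.058, 0.1303]
tool_rot: [0.983, 0.185, 0.0, 0.0]
force: [0.4, -3.6, 2.5]
finger_gap: 0.559
[0.46090167 0.05799902 0.13031823] [9.82659958e-01 1.85415960e-01 4.25370036e-04 3.84283716e-04] 7.075 [ 0.44143704 -3.61118391  2.46574664] 0.5589828481050356
```

View pics/w6.png

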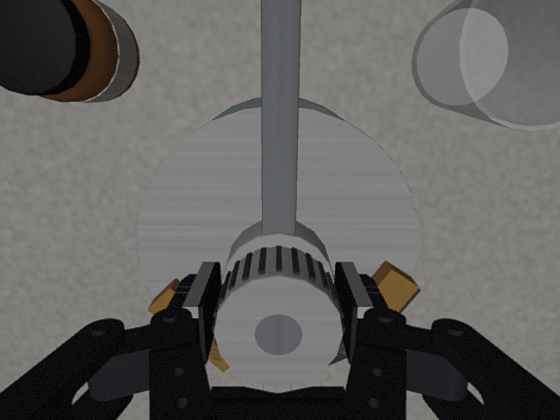

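View pics/s6.png

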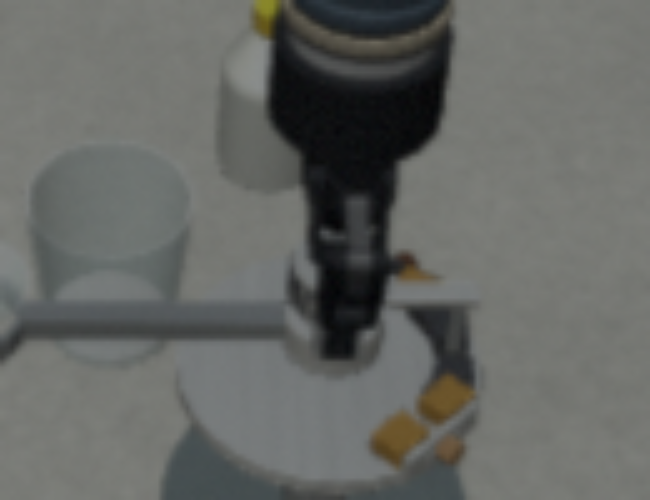

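```bash
python3 -m inch '[0.04,-0.1,0.4,0, 0,0,0,0]' 60
python3 -m inch '[0,0,0,0, 0,0,0,0, 0,0,0,0, 0,0,0,0, 0,0,0,0]' 45 50
```

```text
t: 7.42
tcp_pos: [0.4606, 0.0577, 0.1342]
tool_rot: [0.983, 0.185, -0.0, -0.0]
force: [-0.1, -0.1, -0.1]
finger_gap: 0.601
t: 8.05
tcp_pos: [0.4606, 0.0577, 0.1343]
tool_rot: [0.983, 0.185, -0.0, -0.0]
force: [-0.3, 1.1, 5.5]
finger_gap: 0.497
```

```bash
python3 -m inch '[0,0,0.3,0, 0,0,0.3,0, 0,0,0,0]' 30 60
python3 -m inch '[0,0,0.3,0, 0,0,0.25,0, 0,0,0,0, 0,0,0,0]'
python3 - <<'E'
from h import *
s=manip.sense(); p,d=optics.snapshot("wrist"); cv2.imwrite("pics/w7.png",p[:,:,::-1])
np.savez("/tmp/w7.npz",p=p,d=d,pos=s["tcp_pos"],rot=s["tool_rot"])
p,d=optics.snapshot("side"); np.savez("/tmp/s7.npz",p=p,d=d)
cv2.imwrite("pics/s7.png",cv2.resize(p[150:250,250:380],None,fx=5,fy=5)[:,:,::-1])
E
```

```text
t: 8.43
tcp_pos: [0.4605, 0.0576, 0.1396]
tool_rot: [0.983, 0.185, -0.0, -0.0]
force: [1.7, 2.1, -8.7]
finger_gap: 0.497
t: 8.93
tcp_pos: [0.4605, 0.0576, 0.1455]
tool_rot: [0.983, 0.185, -0.0, -0.0]
force: [1.5, 3.9, -9.8]
finger_gap: 0.496
```

View pics/s7.png

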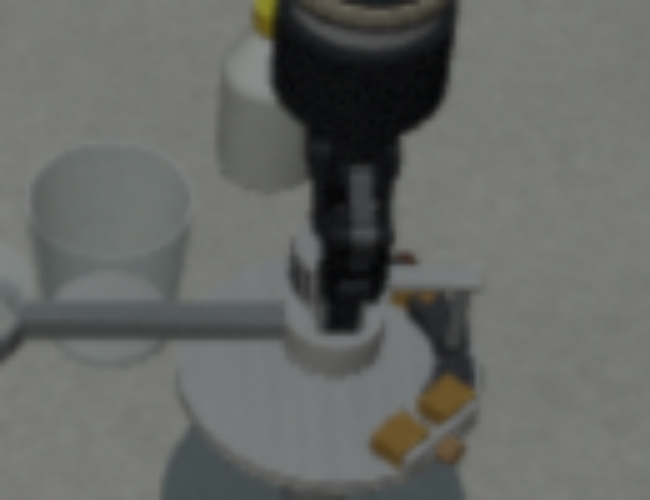

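View pics/w7.png

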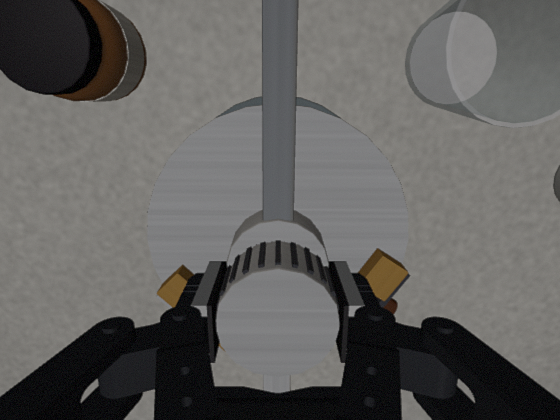

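```bash
python3 - <<'E'
from h import *
m=optics.camera_model("wrist");K=m["mtx"];T=m["tool_from_camera"]
z=np.load("/tmp/w7.npz"); d=z["d"]; v,u=np.indices(d.shape)
c=np.stack([(u-K[0,2])/K[0,0]*d,-(v-K[1,2])/K[1,1]*d,-d],-1); W=(c@T[:3,:3].T+T[:3,3])@Ro.from_quat(z["rot"]).as_matrix().T+z["pos"]
print("ring top",np.median(W[310:350,255:300].reshape(-1,3),0)); print("bar",W[100,279])
E
python3 -m inch '[0,0,0,-0.03, 0,0,0,-0.05, 0,0,0,-0.05, 0,0,0,-0.05, 0,0,0,-0.05, 0,0,0,-0.05, 0,0,0,-0.05, 0,0,0,-0.05, 0,0,0,-0.02, 0,0,0,0]'
```

```text
ring top [0.45891516 0.05688856 0.19928477]
bar [0.52998078 0.08380439 0.15324147]
t: 10.28
tcp_pos: [0.4606, 0.0573, 0.1455]
tool_rot: [1.0, -0.014, -0.0, 0.0]
force: [1.0, 2.2, -10.6]
finger_gap: 0.496
```

```bash
python3 -m inch '[0,0,0,-0.03, 0,0,0,-0.05, 0,0,0,-0.05, 0,0,0,-0.05, 0,0,0,-0.05, 0,0,0,-0.05, 0,0,0,-0.05, 0,0,0,-0.05, 0,0,0,-0.02, 0,0,0,0, 0,0,0,0]'
python3 - <<'E'
from h import *
s=manip.sense(); p,d=optics.snapshot("wrist"); cv2.imwrite("pics/w8.png",p[:,:,::-1])
print("yaw",np.degrees(2*np.arctan2(s["tool_rot"][1],s["tool_rot"][0])),s["tcp_pos"])
np.savez("/tmp/w8.npz",p=p,d=d,pos=s["tcp_pos"],rot=s["tool_rot"])
p,d=optics.snapshot("side"); np.savez("/tmp/s8.npz",p=p,d=d)
cv2.imwrite("pics/s8.png",cv2.resize(p[150:260,230:380],None,fx=5,fy=5)[:,:,::-1])
E
```

```text
t: 11.65
tcp_pos: [0.4605, 0.057, 0.1455]
tool_rot: [0.977, -0.212, -0.0, 0.0]
force: [-0.4, -0.5, -9.3]
finger_gap: 0.502
yaw -24.456117635717295 [0.46052729 0.05695171 0.14554261]
```

View pics/w8.png

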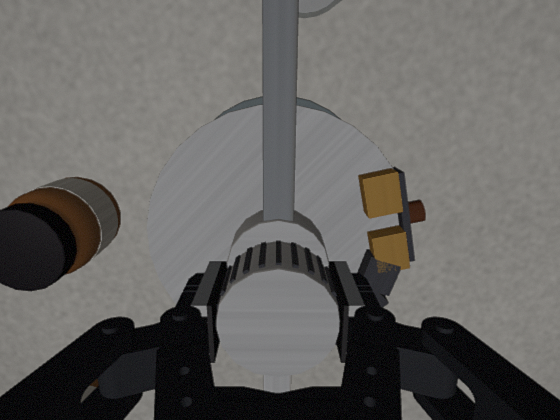

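View pics/s8.png

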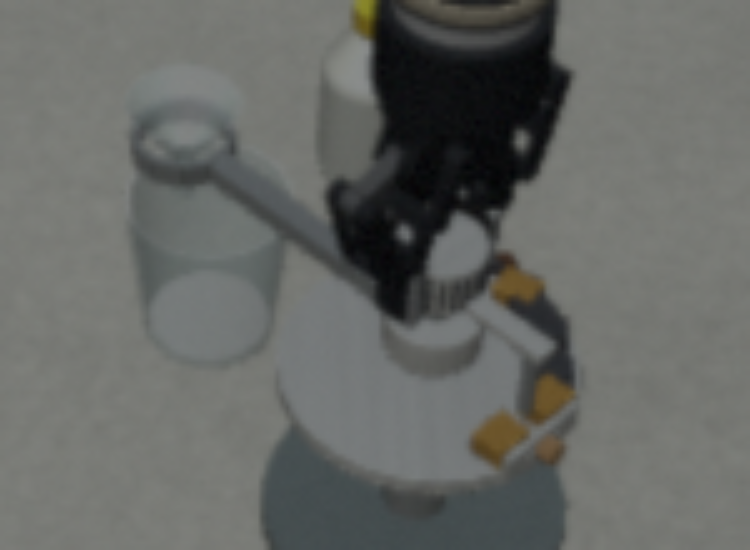

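```bash
python3 - <<'E'
from h import *
g=lambda x,y,z: atz("side",230+(x+.5)/5-.5,150+(y+.5)/5-.5,z)
P=cloud("side",np.load("/tmp/s8.npz")["d"])
ax=np.array([.4603,.0571])
def pol(n,p):
    v=p[:2]-ax; print(n,np.round(p,4),"r",round(np.hypot(*v),4),"ang",round(np.degrees(np.arctan2(v[1],v[0])),1))
for x,y in ((515,325),(535,338),(545,347),(495,440),(548,398),(525,408)): pol(("d",x,y),P[round(150+y/5),round(230+x/5)])
pol("tongue",g(518,322,.179)); pol("tip",g(549,348,.179));pol("tip",g(549,348,.171))
pol("gap",g(524,413,.130))
# block corners
a=watz("/tmp/w8.npz",280,30,.153);b=watz("/tmp/w8.npz",278.5,180,.153);e=a-b;print("arm",np.degrees(np.arctan2(e[1],e[0])))
E
```

```text
('d', 515, 325) [0.4188 0.0746 0.1765] r 0.045 ang 157.2
('d', 535, 338) [0.4078 0.0814 0.178 ] r 0.0578 ang 155.2
('d', 545, 347) [0.4025 0.0851 0.1807] r 0.0643 ang 154.2
('d', 495, 440) [0.4148 0.1055 0.1325] r 0.0665 ang 133.3
('d', 548, 398) [0.398  0.0721 0.1312] r 0.0641 ang 166.4
('d', 525, 408) [0.4069 0.0834 0.1326] r 0.0595 ang 153.7
tongue [0.4189 0.0737 0.179 ] r 0.0446 ang 158.1
tip [0.4017 0.0838 0.179 ] r 0.0644 ang 155.5
tip [0.4028 0.0765 0.171 ] r 0.0607 ang 161.4
gap [0.4084 0.0823 0.13  ] r 0.0577 ang 154.1
arm -24.929599946275033
```

```bash
python3 -m inch '[0,0,-0.1,0, 0,0,-0.1,0, 0,0,0,0]' 30 35
python3 -m inch '[0,0,-0.05,0, 0,0,0,0]'
python3 -m inch '[0,0,-0.05,0, 0,0,0,0]'
python3 -m inch '[0,0,-0.05,0, 0,0,0,0]'
```

```text
t: 12.12
tcp_pos: [0.4606, 0.057, 0.1435]
tool_rot: [0.977, -0.212, -0.0, 0.0]
force: [-2.1, -3.9, -9.3]
finger_gap: 0.497
t: 12.38
tcp_pos: [0.4606, 0.057, 0.143]
tool_rot: [0.977, -0.212, -0.0, 0.0]
force: [-1.7, -5.8, -9.2]
finger_gap: 0.498
t: 12.62
tcp_pos: [0.4606, 0.0571, 0.1426]
tool_rot: [0.977, -0.212, -0.0, 0.0]
force: [-3.0, -4.2, -9.9]
finger_gap: 0.502
t: 12.88
tcp_pos: [0.4606, 0.0571, 0.1421]
tool_rot: [0.977, -0.212, -0.0, 0.0]
force: [-2.8, -4.9, -9.0]
finger_gap: 0.5
```

```bash
python3 -m inch '[0,0,-0.05,0, 0,0,0,0]'
python3 -m inch '[0,0,-0.05,0, 0,0,0,0]'
```

```text
t: 13.12
tcp_pos: [0.4606, 0.0571, 0.1416]
tool_rot: [0.977, -0.212, -0.0, 0.0]
force: [-2.1, -5.0, -8.4]
finger_gap: 0.5
t: 13.38
tcp_pos: [0.4606, 0.0571, 0.1411]
tool_rot: [0.977, -0.212, -0.0, 0.0]
force: [-2.0, -5.6, -9.8]
finger_gap: 0.495
```

```bash
python3 -m inch '[0,0,-0.05,0, 0,0,-0.05,0, 0,0,0,0]'
python3 -m inch '[0,0,-0.05,0, 0,0,-0.05,0, 0,0,0,0]'
```

```text
t: 13.75
tcp_pos: [0.4606, 0.0571, 0.1401]
tool_rot: [0.977, -0.212, -0.0, 0.0]
force: [-2.5, -5.1, -9.8]
finger_gap: 0.498
t: 14.12
tcp_pos: [0.4606, 0.057, 0.1392]
tool_rot: [0.977, -0.212, -0.0, 0.0]
force: [-2.2, -4.5, -8.0]
finger_gap: 0.499
```

```bash
python3 -m inch '[0,0,-0.1,0, 0,0,-0.1,0, 0,0,0,0]'
python3 -m inch '[0,0,-0.1,0, 0,0,-0.08,0, 0,0,0,0]'
```

```text
t: 14.5
tcp_pos: [0.4606, 0.057, 0.1372]
tool_rot: [0.977, -0.212, -0.0, 0.0]
force: [-2.1, -4.6, -8.6]
finger_gap: 0.501
t: 14.88
tcp_pos: [0.4606, 0.0571, 0.1354]
tool_rot: [0.977, -0.212, -0.0, 0.0]
force: [-2.7, -4.1, -6.9]
finger_gap: 0.501
```

The spring load stayed on the tool all the way down, so the pin is inside the notch at about 1 mm lift. I'm releasing and retreating upwards.

```bash
python3 -m inch '[0,0,0,0, 0,0,0,0, 0,0,0,0, 0,0,0,0, 0,0,0,0]' 70
python3 -m inch '[0,0,0,0, 0,0,0,0, 0,0,0,0]' 100
python3 -m inch '[0,0,0.5,0, 0,0,1.5,0, 0,0,3,0, 0,0,3,0, 0,0,3,0, 0,0,1,0, 0,0,0,0, 0,0,0,0]'
python3 - <<'E'
from h import *
s=manip.sense(); p,d=optics.snapshot("wrist"); cv2.imwrite("pics/w9.png",p[:,:,::-1])
np.savez("/tmp/w9.npz",p=p,d=d,pos=s["tcp_pos"],rot=s["tool_rot"]); print(s["tcp_pos"],s["force"])
p,d=optics.snapshot("side"); np.savez("/tmp/s9.npz",p=p,d=d)
cv2.imwrite("pics/s9.png",cv2.resize(p[150:260,230:380],None,fx=5,fy=5)[:,:,::-1])
P=cloud("side",d)
E
```

```text
t: 15.5
tcp_pos: [0.461, 0.0574, 0.1354]
tool_rot: [0.977, -0.212, 0.0, -0.0]
force: [0.0, 0.8, 0.5]
finger_gap: 0.7
t: 15.88
tcp_pos: [0.4608, 0.0573, 0.1353]
tool_rot: [0.977, -0.212, -0.0, 0.0]
force: [0.8, -0.1, 0.1]
finger_gap: 0.996
t: 16.88
tcp_pos: [0.4599, 0.0574, 0.2542]
tool_rot: [0.977, -0.212, -0.001, 0.0]
force: [-0.6, -0.2, 0.8]
finger_gap: 1.001
[0.45992281 0.05744908 0.25415792] [-0.60268807 -0.15985652  0.7901464 ]
```

View pics/w9.png

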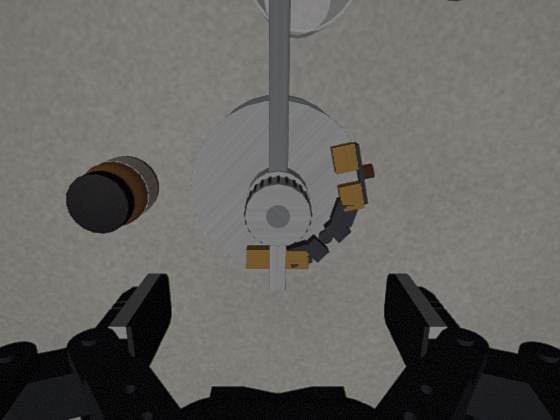

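View pics/s9.png

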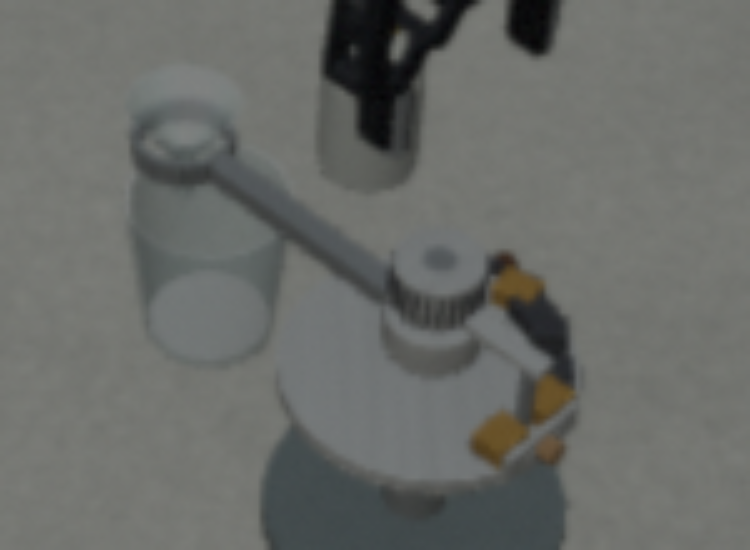

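Wrist view: ring at (278,215), with the tongue running down between the two orange blocks at (258,258) and (297,260). Side view: the pin is in the gap below the tongue, and the funnel is over the beaker. Next I'll check the ring height and the distance from spout to beaker.

```bash
python3 - <<'E'
from h import *
m=optics.camera_model("wrist");K=m["mtx"];T=m["tool_from_camera"]
def W(f):
    z=np.load(f); d=z["d"]; v,u=np.indices(d.shape)
    c=np.stack([(u-K[0,2])/K[0,0]*d,-(v-K[1,2])/K[1,1]*d,-d],-1); return (c@T[:3,:3].T+T[:3,3])@Ro.from_quat(z["rot"]).as_matrix().T+z["pos"]
w=W("/tmp/w9.npz"); r=w[195:238,257:300]; print("ring top z", np.median(r[...,2]))
print("plate z",np.median(w[120:150,220:255,2]),"bar z",np.median(w[60:130,277:282,2]),"tongue",np.median(w[270:285,274:281].reshape(-1,3),0))
w=W("/tmp/w1.npz"); print("ref: ring",np.median(w[182:206,262:286,2]),"plate",np.median(w[110:140,220:255,2]),"tongue",np.median(w[242:254,272:278].reshape(-1,3),0))
a=watz("/tmp/w9.npz",279.5,20,.153);b=watz("/tmp/w9.npz",278.5,150,.153);e=a-b;t=np.arctan2(e[1],e[0]);print("arm deg",np.degrees(t))
ax=np.array([.4600,.0572]); sp=ax+.17*np.array([np.cos(t),np.sin(t)])
print("spout",sp)
for bk in ((.604,-.030),(.6063,-.0244)): print(np.hypot(*(sp-bk)))
# top camera (if visible)
p,d=optics.snapshot("top"); cv2.imwrite("pics/top9.png",cv2.resize(p[160:330,150:400],None,fx=3.2,fy=3.2,interpolation=cv2.INTER_CUBIC)[:,:,::-1])
E
```

```text
ring top z 0.18826555523023975
plate z 0.11835270402729105 bar z 0.15333536650164248 tongue [0.41066421 0.08041706 0.16816106]
ref: ring 0.18836577914267533 plate 0.11838338829432844 tongue [0.41228712 0.03854509 0.1680885 ]
arm deg -24.831887348435718
spout [ 0.61428246 -0.01419273]
0.01885732853669533
0.012957935051509556
```

View pics/top9.png

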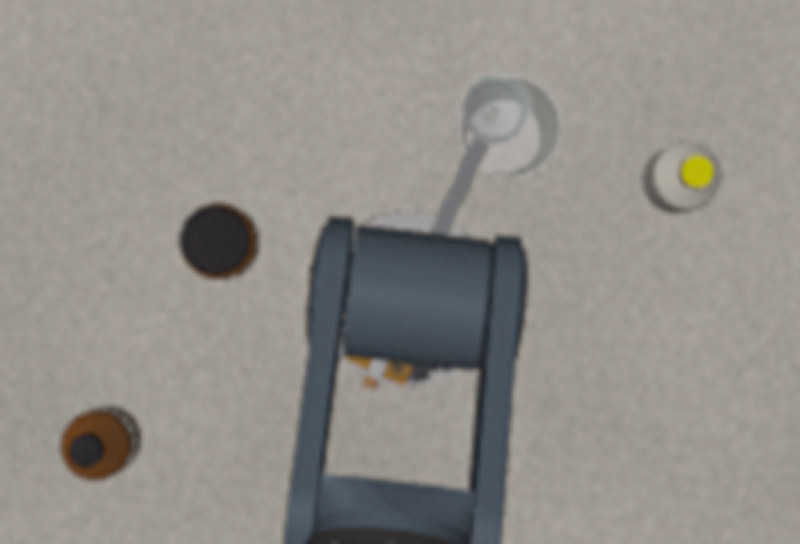

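The ring top is back at 188.3 mm (reference 188.4). The spout is 13–19 mm from the beaker's centre, and the beaker, jar and bottles are at the same pixels as at the start. The robot is clear of everything and still, so I'm handing in.

```bash
python3 - <<'E'
from station import job
print(job.sign_off())
E
```

```text
the job is handed in; nothing more can be done
None
```

The arm is locked in the notch on the beaker's side, with the funnel over the beaker, and the job is handed in at about 17 s of the 54 s allowed.

**What I did:** I gripped the index ring square to the arm and lifted it about 11 mm. I then turned it 46° towards the beaker and lowered it in small steps of 2 mm or less. The spring pull on the tool never dropped off on the way down, so the pin went straight into the notch without landing on the rim. I then let go and backed off upwards.

**Last checks:**

| Check | Result |
|---|---|
| Ring top height | 188.3 mm, against 188.4 mm at home, so fully down |
| Arm swing from home | about 46° towards the beaker, tongue seen between the two stop blocks |
| Spout to beaker centre | 13–19 mm, within the 35 mm limit |
| Beaker, jar, bottles | same image positions as at the start |
| Robot | still, about 0.1 m above the release position, wrist force near zero |

**What disagreed:**
- **Fingertip position:** my first close on the ring caught nothing. With the jaws nearly shut, the fingertips were about 27 mm behind the reported tool point, not 19 mm ahead of it as described. I measured this in the wrist and side views and went lower.
- **Beaker position:** the top and wrist views put its centre about 6 mm apart, which is why the spout distance is given as a range.

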